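# Heft out the iron-cored coil pair, load the spring deck, twist the key

## Robot

A 6-joint arm with a two-finger parallel gripper is mounted at the origin on the work surface. World frame = base frame: x ahead of the robot, y to its left, z up, the work surface at z = 0. Lengths are in m, angles in rad, forces in N, time in s.
With the tool pointing down it reaches from about 0.35 to 0.85 m from the base axis. Payload 8.1 kg.
Tool frame: the origin (TCP) lies between the finger pads; the fingertips stand 25 mm ahead of it and the grasp point (between the pads) lies 6 mm ahead of it; z points along the fingers, y is the line along which they close (so a half turn about z gives the same grasp; the last joint's range is limited). The gripper opens to 93 mm and grips with 3 to 60 N. Pads are 15 mm wide; open, the fingers measure 128 mm over their backs; the gripper's body (75 mm by 188 mm) begins 65 mm behind the grasp point.
Start: joints at [1.099, 0.13, 1.488, -0, 1.523, -0.085], TCP at [0.226, 0.556, 0.244] pointing down, gripper open.
Joint ranges: [-2.96, 2.96], [-0.89, 2.26], [0.02, 2.5], [-1.34, 4.48], [0, 2.73], [-2.66, 2.66]. Speed limits (rad/s): [2.39, 2.39, 2.79, 3.14, 3.14, 3.14].

## Interface

Orientations are given as a rotation vector (axis times angle).
In Python, from plant import robot gives the robot as it stands.
- The arm moves only by the tool arm_command, never from a script. Its argument "increments" is text: rows parted by semicolons, each of 5 numbers parted by spaces: the closure, from 0 (fully open) to 1 (shut), then the shift along the tool's x, y, z in mm, then the turn about the tool's z in rad. A call has 1 to 5 rows; each row is the pose to reach, as a shift and turn from the pose commanded when the call began, along the tool's axes at that moment; what a row does not reach only later rows make up. A row lasts 1/10 s, in which the tool goes at most 50 mm and 8.59 degrees, less where a joint would pass 70% of its speed; a pose out of reach is approached as far as the arm can. A call with a gripper value outside its range is refused whole. The fingers move at their own pace and stop on an object; "grip_force" is the grip in N (left out, the last holds). Time passes only in rows, so rows that repeat a pose let the fingers close. It gives the time, the measured TCP pose, the force, the opening and the grip force at its end, in the units of the state.
- robot.read_state(): the state, without advancing time (a new reading comes with each control period).
- robot.read_camera(name): name is "scene" or "top" or "wrist"; returns the picture (420x560x3 uint8, blue, green, red); there is no depth.
- robot.camera_model(name): a dict with "fx", "fy", "cx", "cy" (pixels), "eye" and "rotation" of the camera in the world. Camera axes: x right, y down, z forward; pixel columns grow to the right and rows downward; lengths in m; the calibration is good to about 2 mm. A picture is of the moment at which its call begins: read the wrist's pose just before it. camera_model takes no time and is no camera call; for the wrist camera it gives the pose at the moment of the call.
- robot.close_job(): hands the job in; it is judged then, once.
The state is a dict: "t": time; "q": joint angles; "dq": joint speeds; "joint_torque": joint torques, N m; "tool_pos": TCP position; "orientation": TCP orientation; "force": force on the tool from outside, world axes, zero at the start; "wrist_torque": the same for the moment, N m; "opening": finger opening in m; "gripper_force": force on a finger pad.
Only numpy, scipy, OpenCV 4.12 (cv2) and the standard library are available. Lean on these libraries where they do the work, as an engineer would, in place of code of your own. Each camera call takes 0.05 s, during which the arm holds its last target. There are 200 camera calls.

## Task

Three coil pairs look alike but only one has solid iron cores: find it by its weight and set it down gently in the bronze spring deck's tray, so that the deck sinks to its stop, with the two hollow ones left standing on the bench. Then twist the brass spring-return key clockwise to its stop for a moment and let it spring back, without shifting the pedal, bottle, jar or tube vise.

Things in the scene. Friction and masses are not known exactly. Their poses are not given: they have to be found in the camera images.
- coil_a: one of three look-alike coil pairs: two copper windings with white end washers standing side by side on a steel yoke plate; 84 mm long (x) by 36 mm wide (y) by 51 mm high, flat sides 36 mm apart to grip across y. Origin: centre of the underside; z up. One of the three, not always the same one, hides solid iron cores and weighs 0.54 to 0.71 kg; the other two are hollow and weigh 0.23 to 0.34 kg
- coil_b: one of three look-alike coil pairs: two copper windings with white end washers standing side by side on a steel yoke plate; 84 mm long (x) by 36 mm wide (y) by 51 mm high, flat sides 36 mm apart to grip across y. Origin: centre of the underside; z up. One of the three, not always the same one, hides solid iron cores and weighs 0.54 to 0.71 kg; the other two are hollow and weigh 0.23 to 0.34 kg
- coil_c: one of three look-alike coil pairs: two copper windings with white end washers standing side by side on a steel yoke plate; 84 mm long (x) by 36 mm wide (y) by 51 mm high, flat sides 36 mm apart to grip across y. Origin: centre of the underside; z up. One of the three, not always the same one, hides solid iron cores and weighs 0.54 to 0.71 kg; the other two are hollow and weigh 0.23 to 0.34 kg
- deck_floor (a point): centre of the tray floor of the bronze spring deck, 50 mm above the bench while unloaded. The tray is 96 mm (x) by 46 mm (y) inside with a lip 8 mm high and 4 mm thick; a coil pair lies in it lengthwise along x, either way round. The deck moves straight down on springs
- deck_base: fixed grey steel base under the deck, 132 (x) by 84 (y) by 30 mm high, with a small steel post 46 mm high at its +x end; origin at the centre of its underside; carries the deck
- deck (a joint): sink of the deck in m: 0 unloaded, 0.010 on its lower stop. It starts to sink at about 3.6 N and is fully down at 4.8 N: a hollow coil pair does not move it, the iron-cored one takes it to the stop
- key_grip (a point): grip point of the brass spring-return key: on its vertical turning axis, 72 mm above the bench. The key is a bar 70 mm long (its x), 14 mm wide (its y) and 30 mm high, its top 86 mm above the bench, on a fixed dark steel block 76 by 76 by 40 mm. Axes turn with the bar; z up
- key (a joint): turn of the key in rad, growing clockwise seen from above: 0 at rest, stop at 1.1; a spring turns it back when let go (0.03 to 0.14 N m)
- pedal: bystander: loose steel foot pedal with a rubber tread, 115 (x) by 85 (y) by 41 mm high, origin at the centre of its underside
- bottle: bystander: loose upright green bottle, 56 mm across, 155 mm tall, origin at the centre of its underside
- jar: bystander: loose upright amber jar, 44 mm across, 85 mm tall, standing about 15 mm off the +y side of the deck base near its +x end; origin at the centre of its underside
- tube_vise: bystander: loose brass tube vise with its screw, a 120 mm tube (x) through a block, 44 mm wide, 28 mm high, origin at the centre of its underside

How it is judged:
On the way, in this order (a step that is already met when the one before it is completed fails the run):
1. the iron-cored coil pair sits flat in the deck's tray, let go by the fingers, lengthwise and within 10 mm of its centre, with the deck sunk more than 8 mm; the other two stand upright on the bench (value of joint deck above 0.008 m and ((horizontal distance between coil_a and deck_floor below 0.01 m and z of coil_a in the frame of deck_floor between -0.003 and 0.004 m and angle between the x axis of coil_a and the x axis of deck_floor, either way round below 0.2 rad and angle between each of coil_a, coil_b, coil_c's own z axis and vertical below 0.1 rad and contact force between the fingers and coil_a below 0.2 N and height (world z) of each of coil_b, coil_c below 0.012 m) or (horizontal distance between coil_b and deck_floor below 0.01 m and z of coil_b in the frame of deck_floor between -0.003 and 0.004 m and angle between the x axis of coil_b and the x axis of deck_floor, either way round below 0.2 rad and angle between each of coil_b, coil_a, coil_c's own z axis and vertical below 0.1 rad and contact force between the fingers and coil_b below 0.2 N and height (world z) of each of coil_a, coil_c below 0.012 m) or (horizontal distance between coil_c and deck_floor below 0.01 m and z of coil_c in the frame of deck_floor between -0.003 and 0.004 m and angle between the x axis of coil_c and the x axis of deck_floor, either way round below 0.2 rad and angle between each of coil_c, coil_a, coil_b's own z axis and vertical below 0.1 rad and contact force between the fingers and coil_c below 0.2 N and height (world z) of each of coil_a, coil_b below 0.012 m))), for 0.3 s.
2. the key is turned clockwise to its stop (within 0.08 rad) and kept there 0.2 s (value of joint key above 1.02 rad), for 0.2 s.
At the end, for the whole second after the job is handed in: The iron-cored pair rests released in the tray, flat, within 10 mm of its centre and 0.2 rad of its length, the deck sunk over 8 mm; the hollow pairs stand upright on the bench; all at rest; the key is back within 0.08 rad of rest; the robot touches nothing (all of step 1 and value of joint key below 0.08 rad and linear speed of each of coil_a, coil_b, coil_c below 0.02 m/s).
It fails at once if the pedal, bottle, jar or tube vise is shifted or tipped by more than 15 mm (distance of any of pedal, bottle, jar, tube_vise from where it was at the start of the episode above 0.015 m or angle between bottle's own z axis and vertical above 0.3 rad).
It fails at once if a coil pair is tipped over (more than 45 degrees) (angle between any of coil_a, coil_b, coil_c's own z axis and vertical above 0.8 rad).
It fails at once if a coil pair is dropped or rammed onto the deck (over 40 N) (contact force between any of coil_a, coil_b, coil_c and deck_base above 40 N).
It also fails if it takes over 72 s, if anything falls off the work surface, if the arm or the gripper's body presses on something with over 40 N, if the wrist force passes 120 N, or if a joint passes its speed limit or range.

## Working session

There is one attempt and no reset: what is moved stays moved. The work goes in short steps, Python scripts to look and compute and a tool call to move; the robot and the scene stay as the last step left them, time stands still between calls to the robot, and variables do not carry over. Pictures are saved under pics/ and viewed, at most 10 in all, crops included, and the job is handed in when it is done.

Besides the shell and the picture viewer there is one more tool, called after ">>>" in YAML: its name, and indented under it one key for each argument. arm_command: Moves the arm, as the interface text tells. Its arguments: {"type":"object","properties":{"increments":{"type":"string"},"grip_force":{"type":"number"}},"required":["increments"]}

```bash
mkdir -p pics; cat > h.py <<'E'
import numpy as np, cv2
from plant import robot
def px2w(m,u,v,z):
    R=np.array(m["rotation"]);e=np.array(m["eye"])
    d=R@np.array([(u-m["cx"])/m["fx"],(v-m["cy"])/m["fy"],1])
    return e+d*(z-e[2])/d[2]
def w2px(m,p):
    c=np.array(m["rotation"]).T@(np.array(p)-np.array(m["eye"]))
    return m["fx"]*c[0]/c[2]+m["cx"],m["fy"]*c[1]/c[2]+m["cy"]
E
python3 - <<'E'
from h import *
s=robot.read_state();print(s)
for n in("top","scene"):
    im=robot.read_camera(n);cv2.imwrite(f"pics/{n}0.png",im);m=robot.camera_model(n);print(m)
im=cv2.imread("pics/top0.png");cv2.imwrite("pics/top0b.png",cv2.resize(im,(800,600)))
E
```

```text
{'t': 0.0, 'q': array([ 1.09858875e+00,  1.31168255e-01,  1.48925175e+00, -9.67924517e-06,
        1.52301071e+00, -8.54225782e-02]), 'dq': array([-0.00034909, -0.00136612,  0.00064233,  0.0002876 ,  0.0011912 ,
        0.00091661]), 'joint_torque': array([-1.45507274e-03, -5.59805059e+01, -4.91760421e+01,  7.68631697e-02,
        3.50937119e-02, -1.77673510e-04]), 'tool_pos': array([0.22608581, 0.55521407, 0.2425983 ]), 'orientation': array([-6.03683944e-01, -3.08253833e+00,  2.77946010e-03]), 'force': array([-0.40901676, -0.16022915, -0.43343868]), 'wrist_torque': array([-0.02526759, -0.02576445, -0.03164793]), 'gripper_force': 0.0, 'opening': 0.09321182754231998}
{'fx': 510.78805770468927, 'fy': 510.78805770468927, 'cx': 280.79833634655455, 'cy': 212.65719482943044, 'eye': array([0.52588726, 0.00499983, 1.1853879 ]), 'rotation': array([-2.16195991,  2.21661819, -0.06569819])}
{'fx': 405.5062447125474, 'fy': 405.5062447125474, 'cx': 274.48833101845867, 'cy': 203.48548652259774, 'eye': array([ 1.10422978, -0.78511371,  0.71513988]), 'rotation': array([-2.09930291, -0.6143144 ,  0.34708669])}
```

View pics/top0b.png

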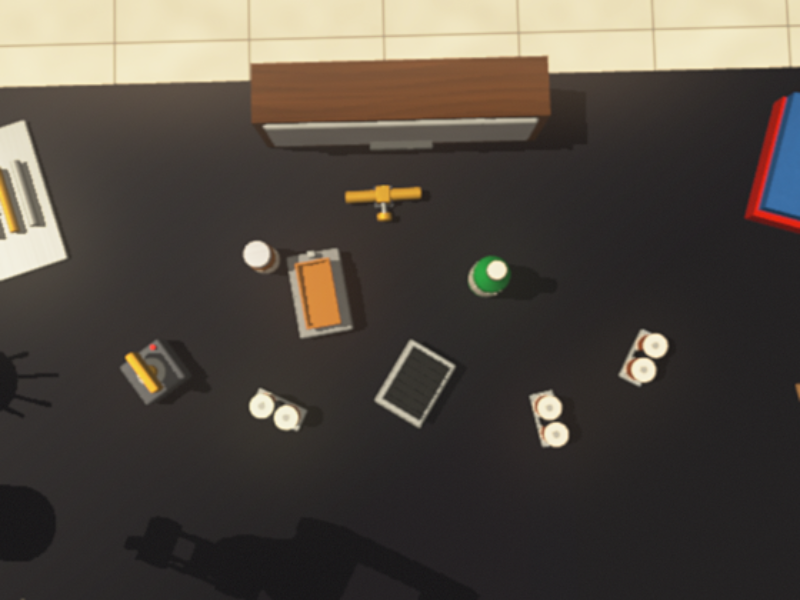

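View pics/scene0.png

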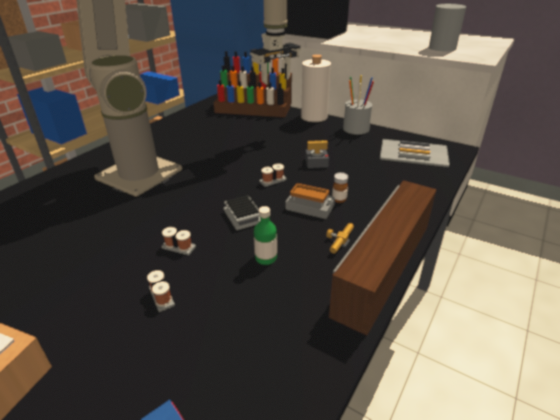

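The top picture (800x600 scale) shows the coils at (275,411), (550,420) and (643,358), and the deck at (320,293). The key is at (143,372), jar (260,256), bottle (490,275), pedal (416,383) and vise (384,195). Next I measure these on enlarged crops.

```bash
sed -i 's/^from plant/from scipy.spatial.transform import Rotation as Ro\nfrom plant/; s/R=np.array(m\["rotation"\])/R=Ro.from_rotvec(m["rotation"]).as_matrix()/; s/np.array(m\["rotation"\]).T@/Ro.from_rotvec(m["rotation"]).as_matrix().T@/' h.py
python3 - <<'E'
from h import *
m=robot.camera_model("top");im=cv2.imread("pics/top0.png")
hsv=cv2.cvtColor(im,cv2.COLOR_BGR2HSV)
W=((hsv[...,1]<60)&(hsv[...,2]>190)).astype(np.uint8)
n,l,st,c=cv2.connectedComponentsWithStats(W)
for i in range(1,n):
    if 60<st[i,4]<600 and c[i][1]>150: print("white",c[i].round(1),st[i,4],px2w(m,*c[i],.051).round(4))
O=((hsv[...,1]>140)&(hsv[...,2]>120)&(hsv[...,0]<32)).astype(np.uint8)
n,l,st,c=cv2.connectedComponentsWithStats(O)
for i in range(1,n):
    if 60<st[i,4]<3000 and c[i][1]>100:
        r=cv2.minAreaRect(np.argwhere(l==i)[:,::-1].astype(np.float32));b=cv2.boxPoints(r)
        print("or",c[i].round(1),st[i,4],r,b.round(1).tolist())
a=cv2.resize(im[165:300,80:260],(800,600),interpolation=cv2.INTER_CUBIC);cv2.imwrite("pics/cl.png",a)
a=cv2.resize(im[220:325,355:495],(800,600),interpolation=cv2.INTER_CUBIC);cv2.imwrite("pics/cr.png",a)
E
```

```text
white [179.3 177.4] 250 [0.6804 0.2308 0.051 ]
white [347.2 188.5] 117 [ 0.6461 -0.1435  0.051 ]
white [458.1 241.4] 193 [ 0.5221 -0.3854  0.051 ]
white [280.8 267.1] 189 [0.4752 0.0089 0.051 ]
white [448.6 259.3] 227 [ 0.4832 -0.3625  0.051 ]
white [182.6 283.4] 230 [0.4448 0.2264 0.051 ]
white [384.  284.3] 201 [ 0.4317 -0.2177  0.051 ]
white [199.9 292.1] 214 [0.4247 0.1885 0.051 ]
white [388.4 304.1] 205 [ 0.3884 -0.2258  0.051 ]
or [537.1 119.4] 719 ((536.125244140625, 115.43963623046875), (91.77503967285156, 36.4154052734375), 83.44306182861328) [[512.7999877929688, 71.9000015258789], [549.0, 67.80000305175781], [559.5, 158.89999389648438], [523.2999877929688, 163.10000610351562]]
or [  4.7 144.1] 187 ((3.594594717025757, 141.43243408203125), (41.17202377319336, 5.440589427947998), 72.89727020263672) [[-5.099999904632568, 122.5999984741211], [0.10000000149011612, 121.0], [12.199999809265137, 160.3000030517578], [7.0, 161.89999389648438]]
or [267.8 135.7] 440 ((267.5, 135.5), (11.0, 53.0), 90.0) [[241.0, 130.0], [294.0, 130.0], [294.0, 141.0], [241.0, 141.0]]
or [222.4 205.2] 1120 ((222.20852661132812, 205.00111389160156), (47.035743713378906, 24.56765365600586), 78.9964599609375) [[205.6999969482422, 184.3000030517578], [229.8000030517578, 179.60000610351562], [238.8000030517578, 225.6999969482422], [214.60000610351562, 230.39999389648438]]
or [ 98.8 260.3] 212 ((98.72000885009766, 260.46002197265625), (32.80000305175781, 7.0), 53.13010025024414) [[86.0999984741211, 249.39999389648438], [91.69999694824219, 245.1999969482422], [111.4000015258789, 271.5], [105.80000305175781, 275.70001220703125]]
```

View pics/cl.png

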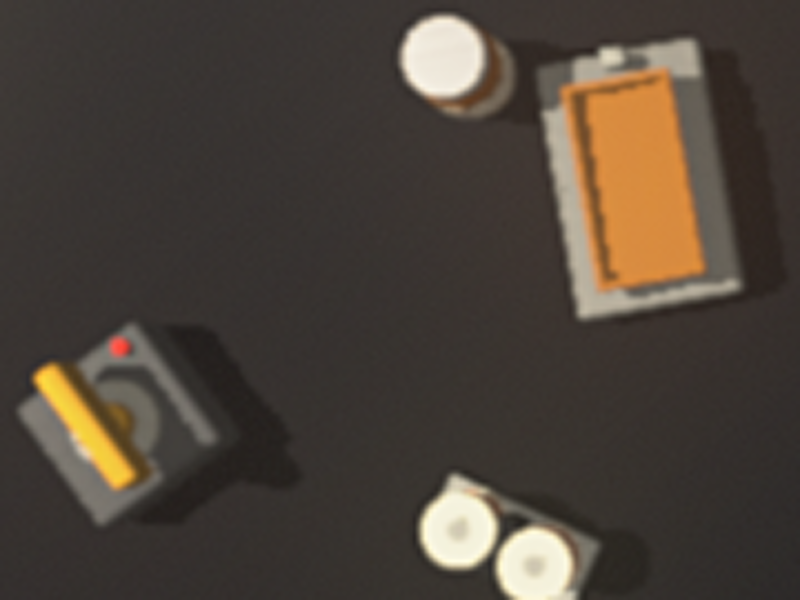

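View pics/cr.png

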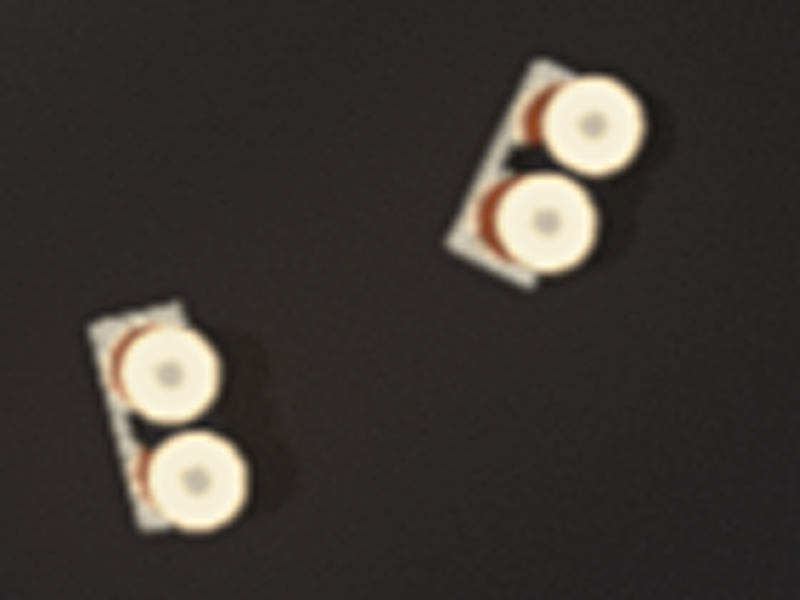

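The crops match the detection: the washer centres give the coil poses, the orange rectangle is the tray and the yellow one is the key bar. I'll go over the nearest coil first.

```bash
cat >> h.py <<'E'
def plan(x,y,z,ang):
    """ang: world angle of the finger closing line. prints shift in tool mm & turn"""
    s=robot.read_state();R=Ro.from_rotvec(s["orientation"]).as_matrix()
    d=R.T@(np.array([x,y,z])-s["tool_pos"])*1000
    t=R.T@np.array([np.cos(ang),np.sin(ang),0]); a=np.arctan2(-t[0],t[1])
    a=(a+np.pi/2)%np.pi-np.pi/2
    print("shift",d.round(1),"turn",round(a,3),"q1",round(s["q"][0],2),"q6",round(s["q"][5],3),"t",round(s["t"],2),"F",s["force"].round(2),"op",round(s["opening"],4))
E
python3 - <<'E'
from h import *
W=[((.4448,.2264),(.4247,.1885)),((.4317,-.2177),(.3884,-.2258)),((.5221,-.3854),(.4832,-.3625))]
m=robot.camera_model("top")
for a,b in W:
    a=np.array(a);b=np.array(b);d=a-b;print("coil",(a+b)/2,"spacing",np.hypot(*d),"y-ang",np.arctan2(d[1],d[0])+np.pi/2)
b=[[205.7,184.3],[229.8,179.6],[238.8,225.7],[214.6,230.4]]
P=[px2w(m,*p,.057)[:2] for p in b];d=P[0]+P[1]-P[2]-P[3];print("deck",np.mean(P,0),"xang",np.arctan2(d[1],d[0]),np.hypot(*d)/2)
b=[[86.1,249.4],[91.7,245.2],[111.4,271.5],[105.8,275.7]]
P=[px2w(m,*p,.086)[:2] for p in b];d=P[0]+P[1]-P[2]-P[3];print("key",np.mean(P,0),"xang",np.arctan2(d[1],d[0]),np.hypot(*d)/2)
plan(.4348,.2075,.2,np.arctan2(.0379,.0201)+np.pi/2)
print(Ro.from_rotvec(robot.read_state()["orientation"]).as_matrix().round(2))
E
```

```text
coil [0.43475 0.20745] spacing 0.0429001165499582 y-ang 2.653966325445192
coil [ 0.41005 -0.22175] spacing 0.04405110668303346 y-ang 1.7557259251206734
coil [ 0.50265 -0.37395] spacing 0.04514000443065996 y-ang 1.0387352944808894
deck [0.61576216 0.13517   ] xang 0.17316051112717326 0.10448858112744475
key [0.50069801 0.3989062 ] xang 0.6341017222025268 0.07110280668323864
shift [-324.5 -243.3   43.1] turn -1.47 q1 1.1 q6 -0.085 t 0.1 F [-0.48  0.17 -0.04] op 0.0929
[[-0.93  0.38 -0.  ]
 [ 0.38  0.93 -0.  ]
 [ 0.   -0.   -1.  ]]
```

>>> arm_command:
  increments: "0 -324 -243 0 0; 0 -324 -243 0 0; 0 -324 -243 0 0; 0 -324 -243 0 0; 0 -324 -243 0 0"

```text
t: 0.6
tool_pos: [0.3553, 0.3395, 0.2432]
orientation: [-0.603, -3.083, 0.001]
force: [0.6, -0.3, -0.0]
opening: 0.0931
gripper_force: 0.0
```

>>> arm_command:
  increments: "0 0 0 0 -0.73; 0 0 0 0 -0.73; 0 0 0 0 -0.73; 0 0 0 0 -0.73; 0 0 0 0 -0.73"

```text
t: 1.1
tool_pos: [0.3548, 0.341, 0.2432]
orientation: [0.545, -3.093, 0.001]
force: [0.1, -0.3, -0.0]
opening: 0.0929
gripper_force: 0.0
```

>>> arm_command:
  increments: "0 0 0 0 -0.74; 0 0 0 0 -0.74; 0 0 0 0 -0.74; 0 0 0 0 -0.74; 0 0 0 0 -0.74"

```text
t: 1.6
tool_pos: [0.3547, 0.3411, 0.2432]
orientation: [1.627, -2.686, 0.0]
force: [0.3, 0.0, 0.5]
opening: 0.0933
gripper_force: 0.0
```

```bash
python3 - <<'E'
from h import *
plan(.4348,.2075,.15,2.654)
E
```

```text
shift [  81.3 -132.9   93.2] turn 0.006 q1 0.66 q6 -1.998 t 1.6 F [0.27 0.04 0.54] op 0.0933
```

>>> arm_command:
  increments: "0 81 -133 80 0; 0 81 -133 80 0; 0 81 -133 80 0; 0 81 -133 80 0; 0 81 -133 80 0"

```text
t: 2.1
tool_pos: [0.4341, 0.2045, 0.161]
orientation: [1.612, -2.691, -0.0]
force: [0.3, 0.2, 0.4]
opening: 0.0928
gripper_force: 0.0
```

```bash
python3 - <<'E'
from h import *
plan(.4348,.2075,.035,2.654)
m=robot.camera_model("wrist");im=robot.read_camera("wrist");cv2.imwrite("pics/w1.png",im)
print(m["eye"])
np.save("m1.npy",m,allow_pickle=True)
for z in(.051,):print(w2px(m,[.4348,.2075,z]),w2px(m,[.4448,.2264,z]))
E
```

```text
shift [ -3.5   0.5 126. ] turn -0.004 q1 0.33 q6 -2.316 t 2.1 F [0.28 0.2  0.43] op 0.0928
[0.40464064 0.14730174 0.30240396]
(np.float64(279.0368946944845), np.float64(218.81662383712685)) (np.float64(279.1136211757762), np.float64(242.38540347066015))
```

View pics/w1.png

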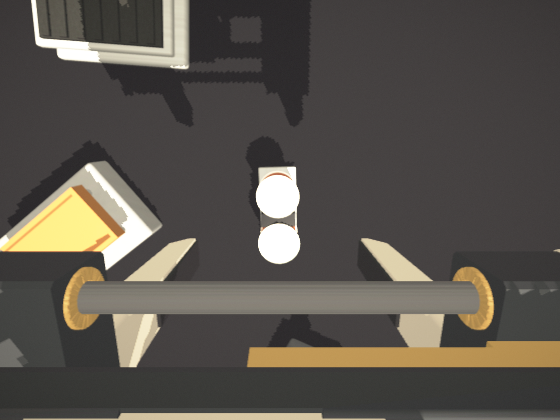

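The wrist picture shows the washers at (278,197) and (279,243), with their centre within 1 px of the prediction. Descending to grip.

>>> arm_command:
  increments: "0 -3 0 60 0; 0 -3 0 126 0; 0 -3 0 126 0; 0 -3 0 126 0; 0 -3 0 126 0"

```text
t: 2.65
tool_pos: [0.4359, 0.2111, 0.0387]
orientation: [-1.621, 2.691, 0.0]
force: [0.4, 0.8, 0.5]
opening: 0.093
gripper_force: 0.0
```

>>> arm_command:
  increments: "1 0 0 0 0; 1 0 0 0 0; 1 0 0 0 0; 1 0 0 0 0; 1 0 0 0 0"
  grip_force: 25

```text
t: 3.15
tool_pos: [0.4362, 0.2101, 0.0381]
orientation: [-1.619, 2.691, -0.0]
force: [-0.2, 0.4, 0.1]
opening: 0.0577
gripper_force: 0.0
```

>>> arm_command:
  increments: "1 0 0 0 0; 1 0 0 0 0; 1 0 0 0 0; 1 0 0 0 0; 1 0 0 0 0"

```text
t: 3.65
tool_pos: [0.4359, 0.21, 0.0376]
orientation: [1.619, -2.692, 0.0]
force: [0.1, -0.8, -0.7]
opening: 0.0362
gripper_force: 24.8
```

>>> arm_command:
  increments: "1 0 0 -20 0; 1 0 0 -40 0; 1 0 0 -40 0; 1 0 0 -40 0; 1 0 0 -40 0"

```text
t: 4.15
tool_pos: [0.4349, 0.2098, 0.0762]
orientation: [1.618, -2.69, -0.001]
force: [0.0, -0.1, -2.7]
opening: 0.0361
gripper_force: 24.8
```

```bash
python3 - <<'E'
from h import *
for i in range(6):
    s=robot.read_state();print(s["t"],s["force"].round(2),s["wrist_torque"].round(3),s["opening"]);robot.read_camera("top")
E
```

```text
4.15 [ 0.04 -0.07 -2.72] [ 0.05   0.038 -0.004] 0.03606702887936165
4.2 [-0.03 -0.07 -3.18] [0.138 0.03  0.006] 0.03584167375749091
4.25 [-0.48 -0.03 -2.25] [ 0.088  0.072 -0.048] 0.03604691407167542
4.3 [ 0.42 -0.67 -3.03] [ 0.087 -0.006  0.007] 0.035971576882554736
4.35 [ 0.76 -0.35 -3.7 ] [ 0.072  0.034 -0.008] 0.03597684683924188
4.4 [ 0.12 -0.34 -3.28] [0.163 0.047 0.017] 0.03618462015177343
```

About 3.0 N means 0.31 kg, so this one is hollow. I'll put it back and go to the next.

>>> arm_command:
  increments: "1 0 0 25 0; 1 0 0 36 0; 1 0 0 39.5 0; 1 0 0 40 0; 1 0 0 40 0"

```text
t: 4.95
tool_pos: [0.4359, 0.2101, 0.0376]
orientation: [1.619, -2.692, -0.0]
force: [-0.1, -0.7, -1.9]
opening: 0.0357
gripper_force: 24.9
```

>>> arm_command:
  increments: "0.3 0 0 0 0; 0.3 0 0 0 0; 0.3 0 0 0 0; 0.3 0 0 0 0; 0.3 0 0 -60 0"

```text
t: 5.45
tool_pos: [0.4306, 0.2081, 0.0814]
orientation: [1.613, -2.681, -0.004]
force: [0.6, -0.4, -0.7]
opening: 0.0645
gripper_force: 0.0
```

>>> arm_command:
  increments: "0 0 0 -120 0.73; 0 0 0 -120 0.73; 0 0 0 -120 0.73; 0 0 0 -120 0.73; 0 0 0 -120 0.73"

```text
t: 5.95
tool_pos: [0.4367, 0.2104, 0.2093]
orientation: [-0.542, 3.091, 0.001]
force: [-0.6, 0.3, -0.2]
opening: 0.0921
gripper_force: 0.0
```

```bash
python3 - <<'E'
from h import *
plan(.4100,-.2218,.18,1.7557)
E
```

```text
shift [ 172.2 -397.3   28.8] turn 0.162 q1 0.34 q6 -1.575 t 5.95 F [-0.63  0.28 -0.2 ] op 0.0921
```

>>> arm_command:
  increments: "0 172 -397 20 0.16; 0 172 -397 20 0.16; 0 172 -397 20 0.16; 0 172 -397 20 0.16; 0 172 -397 20 0.16"

```text
t: 6.45
tool_pos: [0.4216, -0.041, 0.1964]
orientation: [-0.304, 3.126, -0.001]
force: [0.9, 0.5, 0.5]
opening: 0.0931
gripper_force: 0.0
```

```bash
python3 - <<'E'
from h import *
plan(.4100,-.2218,.18,1.7557)
E
```

```text
shift [  46.3 -175.2   16.4] turn 0.009 q1 -0.22 q6 -1.983 t 6.45 F [0.95 0.49 0.46] op 0.0931
```

>>> arm_command:
  increments: "0 46 -175 60 0.01; 0 46 -175 60 0.01; 0 46 -175 60 0.01; 0 46 -175 60 0.01; 0 46 -175 60 0.01"

```text
t: 6.95
tool_pos: [0.4087, -0.2233, 0.1343]
orientation: [0.28, -3.127, -0.001]
force: [-0.3, 0.0, -0.3]
opening: 0.0925
gripper_force: 0.0
```

```bash
python3 - <<'E'
from h import *
plan(.4100,-.2218,.037,1.7557)
E
```

```text
shift [-1.8  1.2 97.3] turn -0.006 q1 -0.61 q6 -2.358 t 6.95 F [-0.34  0.05 -0.29] op 0.0925
```

>>> arm_command:
  increments: "0.3 -1 0 50 0; 0.3 -1 0 96 0; 0.3 -1 0 96 0; 0.3 -1 0 96 0; 0.3 -1 0 96 0"

```text
t: 7.45
tool_pos: [0.4133, -0.2204, 0.0429]
orientation: [-0.288, 3.125, -0.004]
force: [1.6, -1.2, 0.5]
opening: 0.0656
gripper_force: 0.0
```

>>> arm_command:
  increments: "1 0 0 0 0; 1 0 0 0 0; 1 0 0 0 0; 1 0 0 0 0; 1 0 0 0 0"

```text
t: 7.95
tool_pos: [0.4122, -0.2205, 0.041]
orientation: [-0.287, 3.127, -0.003]
force: [-0.3, -2.7, 5.6]
opening: 0.0359
gripper_force: 24.8
```

>>> arm_command:
  increments: "1 0 0 0 0; 1 0 0 -20 0; 1 0 0 -40 0; 1 0 0 -40 0; 1 0 0 -40 0"

```text
t: 8.45
tool_pos: [0.4109, -0.2192, 0.079]
orientation: [0.287, -3.128, -0.001]
force: [0.3, 0.7, -6.8]
opening: 0.0355
gripper_force: 24.8
```

```bash
python3 - <<'E'
from h import *
for i in range(5):
    s=robot.read_state();print(s["t"],s["force"].round(2),s["wrist_torque"].round(3),s["opening"],s["tool_pos"]);robot.read_camera("top")
E
```

```text
8.45 [ 0.31  0.71 -6.83] [ 0.072  0.048 -0.052] 0.035537213826842065 [ 0.41090395 -0.21915558  0.07899956]
8.5 [-0.94  1.25 -7.02] [ 0.105 -0.022 -0.002] 0.03582053826663908 [ 0.41045243 -0.2188397   0.07840564]
8.55 [ 0.79 -0.45 -7.62] [ 0.08  -0.02  -0.069] 0.035875723589933545 [ 0.41023377 -0.21872082  0.07815193]
8.6 [-0.85 -0.54 -7.24] [0.08  0.001 0.015] 0.03584970589764124 [ 0.41027459 -0.21874838  0.0782273 ]
8.65 [-0.69  0.9  -7.4 ] [ 0.055 -0.036 -0.021] 0.03595600062753357 [ 0.41045192 -0.21889247  0.07847692]
```

This one reads about 7.2 N, so it is the iron-cored pair. Lifting it high and carrying it to the deck.

>>> arm_command:
  increments: "1 0 0 -40 0; 1 0 0 -80 0; 1 0 0 -120 0; 1 0 0 -150 0; 1 0 0 -150 0"

```text
t: 9.2
tool_pos: [0.4137, -0.2212, 0.2348]
orientation: [-0.287, 3.122, -0.008]
force: [0.5, -1.3, -5.8]
opening: 0.036
gripper_force: 24.9
```

```bash
python3 - <<'E'
from h import *
plan(.6175,.1355,.17,1.744)
E
```

```text
shift [-265.   313.9   64.5] turn 0.01 q1 -0.6 q6 -2.354 t 9.2 F [ 0.53 -1.33 -5.82] op 0.036
```

>>> arm_command:
  increments: "1 -25 30 0 0; 1 -55 65 0 0; 1 -85 100 0 0; 1 -112 133 0 0; 1 -140 166 0 0"

```text
t: 9.7
tool_pos: [0.5183, -0.029, 0.2268]
orientation: [0.287, -3.125, -0.001]
force: [0.7, -1.4, -6.3]
opening: 0.0357
gripper_force: 24.9
```

>>> arm_command:
  increments: "1 -27 33 0 0; 1 -54 65 0 0; 1 -80 95 0 0; 1 -105 125 0 0; 1 -125 148 0 0"

```text
t: 10.2
tool_pos: [0.6143, 0.1396, 0.226]
orientation: [0.289, -3.124, -0.0]
force: [0.5, -1.1, -5.5]
opening: 0.0362
gripper_force: 24.9
```

>>> arm_command:
  increments: "1 0 0 0 0; 1 0 0 20 0; 1 0 0 40 0; 1 0 0 60 0; 1 0 0 60 0"

```text
t: 10.7
tool_pos: [0.611, 0.1365, 0.163]
orientation: [0.286, -3.118, 0.001]
force: [-0.7, -0.0, -6.6]
opening: 0.036
gripper_force: 24.9
```

```bash
python3 - <<'E'
from h import *
plan(.6175,.1355,.12,1.744)
mt=robot.camera_model("top");im=robot.read_camera("top")
a=cv2.resize(im[150:255,160:300],(800,600),interpolation=cv2.INTER_CUBIC);cv2.imwrite("pics/t2.png",a)
m=robot.camera_model("wrist");im=robot.read_camera("wrist");cv2.imwrite("pics/w2.png",im)
plan(.6175,.1355,.12,1.744)
s=robot.read_state();R=Ro.from_rotvec(s["orientation"]).as_matrix();print(s["tool_pos"],R.round(3))
# expected washer px with coil 2mm offset, and tray corners
for dx in(-21.5,21.5):
  print("washer",np.round(w2px(m,s["tool_pos"]+R@np.array([dx/1e3,0,-.010])),1))
c,sn=np.cos(.173),np.sin(.173)
for a,b in((52,27),(52,-27),(-52,-27),(-52,27)):
  print("lip",np.round(w2px(m,[.6158+(c*a-sn*b)/1e3,.1352+(sn*a+c*b)/1e3,.058]),1))
E
```

```text
shift [-6.7 -2.1 42.9] turn 0.01 q1 0.14 q6 -1.616 t 10.7 F [-0.67 -0.04 -6.61] op 0.036
shift [-3.9 -2.1 47.9] turn 0.01 q1 0.14 q6 -1.616 t 10.8 F [ 1.31 -0.68 -5.84] op 0.0357
[0.61349894 0.1368484  0.16787183] [[-0.983 -0.182 -0.004]
 [-0.182  0.983 -0.001]
 [ 0.004  0.    -1.   ]]
washer [277.3 324. ]
washer [277.3 239.2]
lip [304.7 277. ]
lip [244.2 276.5]
lip [242.2 158.3]
lip [308.7 158.9]
```

View pics/w2.png

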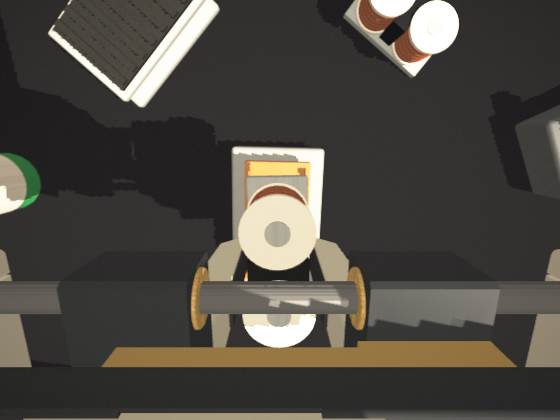

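The wrist picture shows the coil's front washer at (277,234) and the tray's near edge at (245–310,161). So the coil sits about 2.5 mm toward -x in the fingers, and the tray is about 1.5 mm more to +y than assumed. I'll correct for both while descending to just above the lip.

>>> arm_command:
  increments: "1 -4 -1 20 0.01; 1 -4 -1 40 0.01; 1 -4 -1 60 0.01; 1 -4 -1 60 0.01; 1 -4 -1 60 0.01"

```text
t: 11.3
tool_pos: [0.6192, 0.137, 0.1109]
orientation: [-0.271, 3.129, -0.0]
force: [0.6, 0.2, -6.5]
opening: 0.036
gripper_force: 24.9
```

```bash
python3 - <<'E'
from h import *
for i in range(3):
  plan(.618,.1367,.091,1.744); robot.read_camera("top")
m=robot.camera_model("wrist");im=robot.read_camera("wrist");cv2.imwrite("pics/w3.png",im)
cv2.imwrite("pics/w3.png",cv2.resize(im[120:360,160:400],(600,600),interpolation=cv2.INTER_CUBIC))
print(robot.read_state()["tool_pos"])
E
```

```text
shift [ 1.3 -0.1 19.9] turn -0.0 q1 0.14 q6 -1.607 t 11.3 F [ 0.55  0.2  -6.48] op 0.036
shift [ 2.  -0.1 20.9] turn -0.0 q1 0.14 q6 -1.607 t 11.35 F [-0.39  0.7  -6.56] op 0.0358
shift [ 2.4 -0.1 21.3] turn -0.0 q1 0.14 q6 -1.607 t 11.4 F [ 1.33 -0.31 -5.71] op 0.0361
[0.62019536 0.13728389 0.11218535]
```

View pics/w3.png

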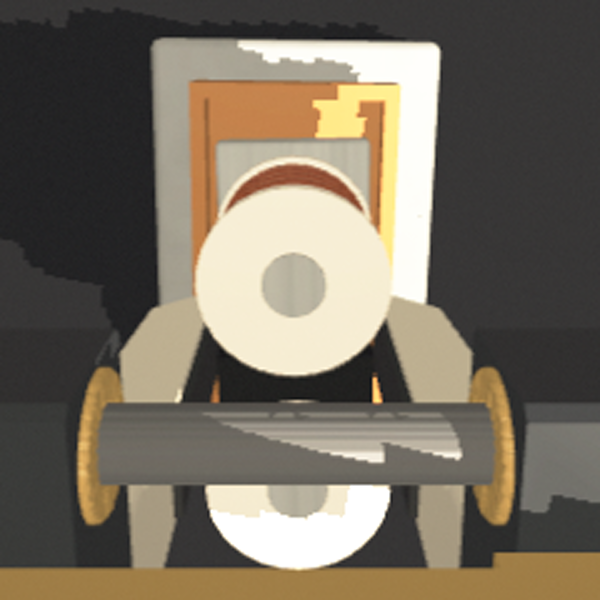

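The coil plate (217–370) is centred in the tray (190–400), so I'll lower it slowly.

>>> arm_command:
  increments: "1 2 0 5 0; 1 2 0 9 0; 1 2 0 12 0; 1 2 0 14 0; 1 2 0 16 0"

```text
t: 12.0
tool_pos: [0.6168, 0.1368, 0.0937]
orientation: [0.272, -3.129, 0.0]
force: [0.5, 0.3, -6.0]
opening: 0.0362
gripper_force: 24.9
```

>>> arm_command:
  increments: "1 0 0 2 0; 1 0 0 4 0; 1 0 0 6 0; 1 0 0 8 0; 1 0 0 9 0"

```text
t: 12.5
tool_pos: [0.6171, 0.1368, 0.0852]
orientation: [-0.272, 3.129, 0.0]
force: [-1.1, -0.4, -3.4]
opening: 0.0362
gripper_force: 24.9
```

```bash
python3 - <<'E'
from h import *
for i in range(4):
  plan(.618,.1367,.081,1.744); robot.read_camera("top")
E
```

```text
shift [-0.9 -0.3  4.2] turn 0.0 q1 0.14 q6 -1.607 t 12.5 F [-1.09 -0.36 -3.36] op 0.0362
shift [-0.8 -0.2  4.1] turn 0.0 q1 0.14 q6 -1.607 t 12.55 F [-1.61 -0.62 -2.26] op 0.0355
shift [-0.9 -0.2  4.2] turn 0.0 q1 0.14 q6 -1.607 t 12.6 F [-1.21 -0.62 -2.29] op 0.0358
shift [-0.8 -0.2  4.3] turn -0.0 q1 0.14 q6 -1.607 t 12.65 F [-2.22 -0.73 -2.8 ] op 0.0359
```

>>> arm_command:
  increments: "1 0 0 1 0; 1 0 0 2 0; 1 0 0 3 0; 1 0 0 3 0; 1 0 0 3 0"

```text
t: 13.2
tool_pos: [0.6171, 0.1368, 0.0822]
orientation: [-0.272, 3.129, 0.0]
force: [-0.7, -0.3, -1.9]
opening: 0.0356
gripper_force: 24.9
```

>>> arm_command:
  increments: "1 0 0 1 0; 1 0 0 1 0; 1 0 0 1 0; 1 0 0 1 0; 1 0 0 1 0"

```text
t: 13.7
tool_pos: [0.6171, 0.1368, 0.0812]
orientation: [-0.272, 3.129, 0.0]
force: [0.3, 0.2, -2.2]
opening: 0.0361
gripper_force: 24.9
```

>>> arm_command:
  increments: "1 0 0 0.7 0; 1 0 0 0.7 0; 1 0 0 0.7 0; 1 0 0 0.7 0; 1 0 0 0.7 0"

```text
t: 14.2
tool_pos: [0.6172, 0.1368, 0.081]
orientation: [-0.272, 3.129, -0.0]
force: [-3.2, -1.4, 5.3]
opening: 0.0359
gripper_force: 24.9
```

>>> arm_command:
  increments: "1 0 0 0.7 0; 1 0 0 0.7 0; 1 0 0 0.7 0; 1 0 0 0.7 0; 1 0 0 0.7 0"

```text
t: 14.7
tool_pos: [0.6172, 0.1368, 0.081]
orientation: [-0.272, 3.129, -0.0]
force: [-5.9, -1.2, 10.4]
opening: 0.036
gripper_force: 24.9
```

It is on the stop. Easing off, releasing and rising.

>>> arm_command:
  increments: "1 0 0 -0.8 0; 1 0 0 -0.8 0; 0.4 0 0 -0.8 0; 0.4 0 0 -0.8 0; 0.4 0 0 -0.8 0"

```text
t: 15.2
tool_pos: [0.6169, 0.1368, 0.0801]
orientation: [0.272, -3.13, -0.0]
force: [0.8, 0.9, 0.1]
opening: 0.054
gripper_force: 0.0
```

>>> arm_command:
  increments: "0.4 0 0 0 0; 0.4 0 0 -20 0; 0.4 0 0 -60 0; 0.4 0 0 -110 0; 0.4 0 0 -130 0"

```text
t: 15.7
tool_pos: [0.6191, 0.1371, 0.2164]
orientation: [-0.271, 3.123, 0.001]
force: [0.3, -0.6, 0.1]
opening: 0.0558
gripper_force: 0.0
```

>>> arm_command:
  increments: "0.4 100 0 0 0; 0.4 150 0 0 0; 0.4 150 0 0 0; 0.4 150 0 0 0; 0.4 150 0 0 0"

```text
t: 16.2
tool_pos: [0.4685, 0.1109, 0.2107]
orientation: [-0.272, 3.128, 0.0]
force: [1.0, 1.0, 0.2]
opening: 0.0559
gripper_force: 0.0
```

```bash
python3 - <<'E'
from h import *
m=robot.camera_model("top");im=robot.read_camera("top");w=robot.read_camera("wrist")
plan(.5007,.3989,.2,.634+1.571)
a=cv2.resize(im[165:300,80:260],(800,600),interpolation=cv2.INTER_CUBIC);cv2.imwrite("pics/t3.png",a)
hsv=cv2.cvtColor(im,cv2.COLOR_BGR2HSV)
W=((hsv[...,1]<60)&(hsv[...,2]>190)).astype(np.uint8)
n,l,st,c=cv2.connectedComponentsWithStats(W)
for i in range(1,n):
    if 60<st[i,4]<600 and c[i][1]>150: print("white",c[i].round(1),st[i,4],px2w(m,*c[i],.091).round(4),px2w(m,*c[i],.051).round(4))
print(robot.read_state()["tool_pos"])
E
```

```text
shift [-79.2 278.3  11.6] turn -0.461 q1 0.13 q6 -1.618 t 16.3 F [ 0.39 -0.4   0.05] op 0.0558
white [179.2 177.4] 253 [0.6749 0.2229 0.091 ] [0.6804 0.2308 0.051 ]
white [347.2 188.5] 117 [ 0.6419 -0.1383  0.091 ] [ 0.6461 -0.1435  0.051 ]
white [217.9 194.5] 218 [0.6358 0.1401 0.091 ] [0.6398 0.145  0.051 ]
white [221.7 214.7] 239 [0.592  0.1328 0.091 ] [0.5945 0.1375 0.051 ]
white [458.1 241.4] 193 [ 0.5222 -0.3716  0.091 ] [ 0.5221 -0.3854  0.051 ]
white [287.7 248.7] 84 [ 0.5159 -0.007   0.091 ] [ 0.5155 -0.0074  0.051 ]
white [448.6 259.2] 226 [ 0.4848 -0.3496  0.091 ] [ 0.4833 -0.3626  0.051 ]
[0.47057171 0.11108888 0.21148713]
```

View pics/t3.png

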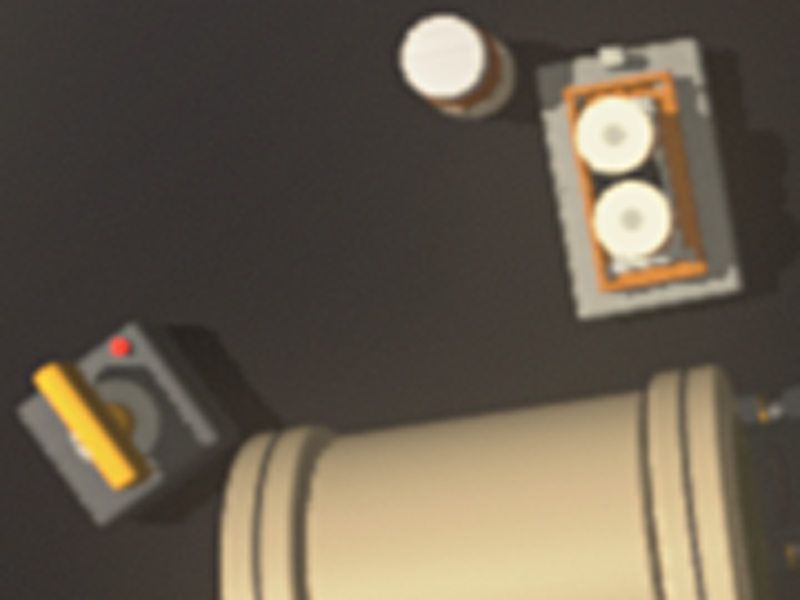

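The coil pair sits in the tray with its centre within about 2 mm of the tray centre and its angle right. On to the key.

>>> arm_command:
  increments: "0.4 -79 278 20 -0.46; 0.4 -79 278 20 -0.46; 0.4 -79 278 20 -0.46; 0.4 -79 278 20 -0.46; 0.4 -79 278 20 -0.46"

```text
t: 16.8
tool_pos: [0.4966, 0.362, 0.1928]
orientation: [-0.979, 2.984, 0.0]
force: [0.8, -0.3, 0.5]
opening: 0.056
gripper_force: 0.0
```

```bash
python3 - <<'E'
from h import *
plan(.5007,.3989,.18,.634+1.571)
E
```

```text
shift [-25.1  27.3  12.9] turn -0.0 q1 0.55 q6 -1.658 t 16.8 F [ 0.79 -0.3   0.53] op 0.056
```

>>> arm_command:
  increments: "0.4 -25 27 10 0; 0.4 -25 27 10 0; 0.4 -25 27 10 0; 0.4 -25 27 10 0; 0.4 -25 27 10 0"

```text
t: 17.3
tool_pos: [0.5001, 0.3947, 0.1839]
orientation: [-0.976, 2.985, 0.0]
force: [0.4, -0.3, 0.2]
opening: 0.0556
gripper_force: 0.0
```

```bash
python3 - <<'E'
from h import *
m=robot.camera_model("wrist");im=robot.read_camera("wrist")
plan(.5007,.3989,.078,.634+1.571)
cv2.imwrite("pics/w4.png",im)
c,s=np.cos(.634),np.sin(.634)
for a,b in((35,7),(35,-7),(-35,-7),(-35,7),(0,0)): print(np.round(w2px(m,[.5007+(c*a-s*b)/1e3,.3989+(s*a+c*b)/1e3,.086]),1))
E
```

```text
shift [ -2.9   3.  106. ] turn -0.003 q1 0.59 q6 -1.615 t 17.35 F [-0.11 -0.39 -0.65] op 0.0558
[289.9 261.6]
[273.4 261.7]
[272.9 179.4]
[290.6 179.4]
[281.7 221.9]
```

View pics/w4.png

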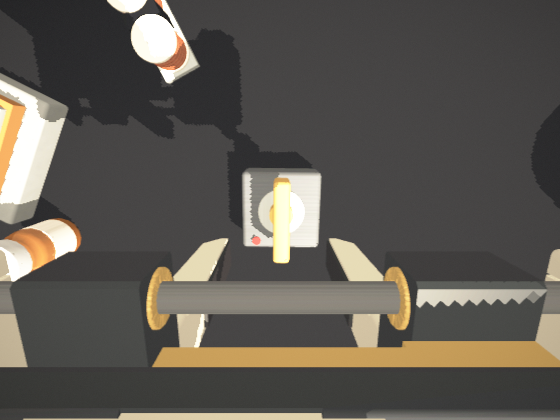

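The bar's top appears at x 273–290, y 179–262, exactly as predicted. Descend and grip.

>>> arm_command:
  increments: "0.4 -3 3 50 0; 0.4 -3 3 90 0; 0.4 -3 3 106 0; 0.4 -3 3 106 0; 0.4 -3 3 106 0"

```text
t: 17.85
tool_pos: [0.5009, 0.3999, 0.0792]
orientation: [-0.977, 2.984, 0.001]
force: [1.0, 0.3, 0.1]
opening: 0.0559
gripper_force: 0.0
```

```bash
python3 - <<'E'
from h import *
plan(.5007,.3989,.078,.634+1.571);robot.read_camera("top")
plan(.5007,.3989,.078,.634+1.571)
E
```

```text
shift [ 0.8 -0.7  1.2] turn -0.002 q1 0.59 q6 -1.61 t 17.85 F [0.98 0.28 0.12] op 0.0559
shift [ 1.6 -0.8  2.2] turn -0.001 q1 0.59 q6 -1.61 t 17.9 F [0.35 0.32 1.14] op 0.056
```

>>> arm_command:
  increments: "1 1 -1 1 0; 1 1 -1 1 0; 1 1 -1 1 0; 1 1 -1 1 0; 1 1 -1 1 0"
  grip_force: 20

```text
t: 18.4
tool_pos: [0.5, 0.3981, 0.0765]
orientation: [-0.978, 2.985, -0.001]
force: [0.3, -0.8, 2.1]
opening: 0.0209
gripper_force: 20.1
```

>>> arm_command:
  increments: "1 0 0 0 0; 1 0 0 0 0; 1 0 0 0 0; 1 0 0 0 0.1; 1 0 0 0 0.2"

```text
t: 18.9
tool_pos: [0.4998, 0.3983, 0.0764]
orientation: [-0.669, 3.069, -0.0]
force: [1.4, -2.0, 2.7]
opening: 0.0211
gripper_force: 20.0
```

The opening of 21 mm means the tips hold the hub under the bar, not the 14 mm bar. I'll open, turn back, rise 9 mm and regrip.

>>> arm_command:
  increments: "1 0 0 0 -0.1; 1 0 0 0 -0.2; 0.5 0 0 0 -0.2; 0.5 0 0 0 -0.2; 0.5 0 0 0 -0.2"

```text
t: 19.4
tool_pos: [0.4992, 0.3986, 0.0759]
orientation: [0.975, -2.986, -0.001]
force: [0.7, 0.2, -0.3]
opening: 0.0408
gripper_force: 0.0
```

>>> arm_command:
  increments: "0.5 0 0 -9 0; 0.5 0 0 -9 0; 0.5 0 0 -9 0; 0.5 0 0 -9 0; 0.5 0 0 -9 0"

```text
t: 19.9
tool_pos: [0.4995, 0.3983, 0.0851]
orientation: [0.978, -2.985, 0.0]
force: [0.4, -0.1, 0.5]
opening: 0.0464
gripper_force: 0.0
```

>>> arm_command:
  increments: "1 0 0 0 0; 1 0 0 0 0; 1 0 0 0 0; 1 0 0 0 0; 1 0 0 0 0"

```text
t: 20.4
tool_pos: [0.4999, 0.3979, 0.0852]
orientation: [-0.978, 2.985, -0.001]
force: [1.4, -0.5, 0.3]
opening: 0.0144
gripper_force: 20.0
```

>>> arm_command:
  increments: "1 0 0 0 0; 1 0 0 0 0; 1 0 0 0 0; 1 0 0 0 0; 1 0 0 0 0"

```text
t: 20.9
tool_pos: [0.4999, 0.398, 0.0852]
orientation: [-0.978, 2.985, -0.001]
force: [3.0, -4.8, -0.5]
opening: 0.0142
gripper_force: 20.0
```

Now the bar itself is gripped (14 mm). Turning clockwise to about 1.1 rad.

>>> arm_command:
  increments: "1 0 0 0 0.12; 1 0 0 0 0.24; 1 0 0 0 0.36; 1 0 0 0 0.48; 1 0 0 0 0.6"

```text
t: 21.4
tool_pos: [0.4996, 0.399, 0.0852]
orientation: [-0.045, 3.141, 0.002]
force: [2.3, 0.9, -0.8]
opening: 0.0137
gripper_force: 20.0
```

>>> arm_command:
  increments: "1 0 0 0 0.1; 1 0 0 0 0.2; 1 0 0 0 0.3; 1 0 0 0 0.4; 1 0 0 0 0.47"

```text
t: 21.9
tool_pos: [0.4997, 0.3998, 0.0853]
orientation: [0.686, 3.066, 0.004]
force: [3.8, 4.2, -4.7]
opening: 0.0138
gripper_force: 20.0
```

>>> arm_command:
  increments: "1 0 0 0 0.02; 1 0 0 0 0.04; 1 0 0 0 0.06; 1 0 0 0 0.06; 1 0 0 0 0.06"

```text
t: 22.4
tool_pos: [0.4997, 0.3999, 0.0852]
orientation: [0.771, 3.045, 0.004]
force: [3.5, 4.0, -4.4]
opening: 0.0135
gripper_force: 20.1
```

```bash
python3 - <<'E'
from h import *
s=robot.read_state();print(s["force"],s["wrist_torque"],s["opening"]);plan(.4999,.398,.0852,2.205-1.1)
E
```

```text
[ 3.47507066  3.96927734 -4.38950364] [ 0.69358179 -0.68128507  0.35307858] 0.013494245022509725
shift [-1.  -1.6  0. ] turn -0.03 q1 0.59 q6 -0.481 t 22.4 F [ 3.48  3.97 -4.39] op 0.0135
```

At the stop: 1.13 rad turned, 0.35 N m at the wrist. I'll hold briefly, then turn back and release.

>>> arm_command:
  increments: "1 0 0 0 0; 1 0 0 0 0; 1 0 0 0 0; 1 0 0 0 -0.1; 1 0 0 0 -0.2"

```text
t: 22.9
tool_pos: [0.4996, 0.3996, 0.0852]
orientation: [0.457, 3.108, 0.003]
force: [2.1, 2.7, -3.4]
opening: 0.0136
gripper_force: 20.0
```

>>> arm_command:
  increments: "1 0 0 0 -0.12; 1 0 0 0 -0.24; 1 0 0 0 -0.36; 1 0 0 0 -0.48; 1 0 0 0 -0.6"

```text
t: 23.4
tool_pos: [0.4996, 0.3985, 0.0852]
orientation: [-0.483, 3.104, 0.0]
force: [2.0, -3.2, -0.6]
opening: 0.0139
gripper_force: 20.0
```

>>> arm_command:
  increments: "1 0 0 0 -0.12; 1 0 0 0 -0.24; 1 0 0 0 -0.33; 0.5 0 0 0 -0.33; 0.5 0 0 0 -0.33"

```text
t: 23.9
tool_pos: [0.4992, 0.3989, 0.0853]
orientation: [0.975, -2.986, -0.002]
force: [0.6, -0.2, -1.1]
opening: 0.0253
gripper_force: 0.0
```

>>> arm_command:
  increments: "0.5 0 0 0 0; 0.5 0 0 0 0; 0.5 0 0 -40 0; 0.5 0 0 -80 0; 0.5 0 0 -120 0"

```text
t: 24.4
tool_pos: [0.4992, 0.3983, 0.2063]
orientation: [0.977, -2.985, -0.0]
force: [0.9, 0.2, -0.0]
opening: 0.0462
gripper_force: 0.0
```

>>> arm_command:
  increments: "0.5 150 0 0 0; 0.5 150 0 0 0; 0.5 150 0 0 0; 0.5 150 0 0 0; 0.5 150 0 0 0"

```text
t: 24.9
tool_pos: [0.378, 0.3093, 0.2056]
orientation: [-0.977, 2.984, 0.001]
force: [-0.1, -0.3, 0.0]
opening: 0.0467
gripper_force: 0.0
```

```bash
python3 - <<'E'
from h import *
im=robot.read_camera("top");print(robot.read_state()["tool_pos"])
cv2.imwrite("pics/t5.png",cv2.resize(im[120:330,60:500],(800,382),interpolation=cv2.INTER_CUBIC))
E
```

```text
[0.37923235 0.31008614 0.20619247]
```

View pics/t5.png

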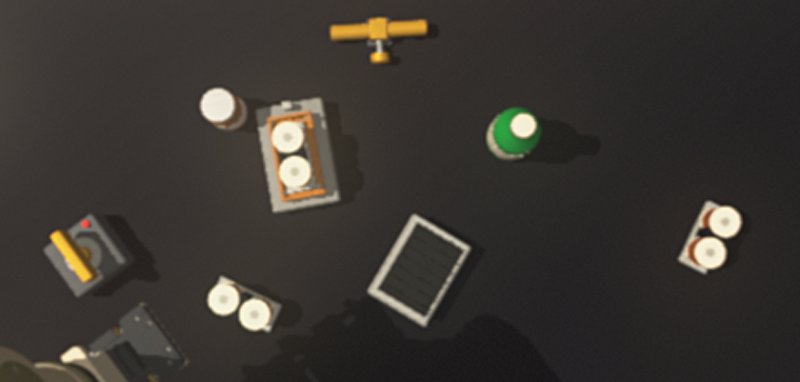

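The iron pair is in the tray (290,154), the key is back at rest (72,255), both hollow pairs stand upright and no bystander has moved. Handing in.

```bash
python3 -c "
from plant import robot
print(robot.close_job())"
```

```text
the job is handed in; nothing more can be done
None
```

I set the iron-cored coil pair (about 7 N) in the tray with the deck down at its stop, turned the key to its stop and brought it back to rest, left both hollow pairs standing with no bystander visibly moved, and handed the job in at about 25 s; no verdict was returned.

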